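# Pin the shock linkage with the axle bolt

## Task

Swing the link of the shock linkage back against its stop, so that its eye lines up with the holes of the two bracket ears. Then take the long axle bolt out of the wooden rack and put it down through all three holes until its flange sits flat on the upper ear, and let go. Leave the short bolt in the rack.

Things in the scene. Friction and masses are not known exactly. Their poses are not given: they have to be found in the camera images.
- bore (a point): Centre of the 32 mm hole in the top face of the fixed bracket's upper ear, 78 mm above the bench; z up along the hole. Two level aluminium ears (76 x 74 x 10 mm, tops at 78 and 40 mm) have this same hole, one above the other, 20 mm free below. +y of this frame points to the link's pivot, 170 mm off. Base plate 10 mm thick, 80 mm wide, from y -60 to +210 mm.
- link (a joint): Angle (rad) of the flat steel link, 48 to 60 mm above the bench, on a vertical pivot. Its eye (60 mm, hole 32 mm), 170 mm from the pivot, swings in the gap between the ears. 0: against its stop, eye in line with both holes. Growing: eye swings out to +x of the bore frame, counter-clockwise from above, at most 1.0. Starts at 0.4 to 0.8, stays where left, moved by about 2 N at the post.
- link_post (a point): On the axis of the upright round steel post on the link, 75 mm from the pivot, 100 mm above the bench. The post is 16 mm across and stands from 60 to 120 mm above the bench; pinch or push it to swing the link (the thinner, lower pin on the base plate is the stop). With the link at its stop this point is at x 0, y 95 mm in the bore frame.
- axle_grip (a point): Middle of the long bolt's round head, 28 mm wide, 40 high; z up. Below it a flange 46 wide, 6 thick (underside 26 mm under this point), then an 18 mm shank 60 long, tapered nose. 106 mm in all, about 0.2 kg, bare metal. Stands head up, the tallest of three things in a row 70 mm apart, in a wooden rack 60 x 210 x 45 mm, sockets 28 deep. This point starts 103 mm up; seated, 26 mm above bore.
- stub_grip (a point): Middle of the head of the short bolt in another socket of the same rack: same widths but only 60 mm long (shank 30, head 24 high), its top 77 mm above the bench. Too short for the job: leave it. A spark plug of about the same height stands in the third socket. z up.
Not all that is in view belongs to the job. What is shaped like the part that bears axle_grip but green or pink is not meant.

How it is judged:
On the way:
1. the link is swung back to its stop (within 0.08 rad) (value of joint link below 0.08 rad), for 0.2 s.
At the end, for the whole second after the job is handed in: The link stands in line (within 0.09 rad of its stop) and the long bolt is through upper ear, link eye and lower ear, upright within 10 degrees, within 15 mm of the bore's axis, its flange down on the upper ear (within 6 mm); released (value of joint link below 0.09 rad and horizontal distance between axle_grip and bore below 0.015 m and z of axle_grip in the frame of bore between 0.018 and 0.032 m and angle between axle_grip's own z axis and vertical below 0.17 rad); the robot touches nothing.
It fails at once if the short bolt is taken out of its place (moved more than 40 mm) (distance of stub_grip from where it was at the start of the episode above 0.04 m).
It also fails if it takes over 53 s, if anything falls off the work surface, if the arm or the gripper's body presses on something with over 40 N, if the wrist force passes 120 N, or if a joint passes its speed limit or range.

## Robot

A 7-joint arm with a two-finger parallel gripper is mounted at the origin on the work surface. World frame = base frame: x ahead of the robot, y to its left, z up, the work surface at z = 0. Lengths are in m, angles in rad, forces in N, time in s.
With the tool pointing down it reaches from about 0.425 to 0.925 m from the base axis. Payload 6.8 kg.
Tool frame: the origin (TCP) lies on the front face of the gripper's body, between the roots of the fingers; the fingertips stand 73 mm ahead of it and the grasp point (between the pads) lies 54 mm ahead of it (env.nose_length is the distance from the TCP to the fingertips, in m); z points along the fingers, y is the line along which they close (so a half turn about z gives the same grasp; the last joint's range is limited). The gripper opens to 85 mm and grips with 20 to 120 N. Pads are 22 mm wide; open, the fingers measure 114 mm over their backs; the gripper's body (76 mm by 85 mm) begins 54 mm behind the grasp point. The pads swing forward as they close: fully open they stand 13 mm farther back than shut.
Start: joints at [1.02, 0.477, 0.022, 1.555, -0.011, 1.109, -0.083], TCP at [0.289, -0.61, 0.304] pointing down, gripper open.
Joint ranges: [-2.96, 2.96], [-0.34, 2.1], [-1.41, 1.46], [0.24, 2.44], [-1.37, 4.51], [0.17, 1.92], [-2.96, 2.96]. Speed limits (rad/s): [2.39, 2.39, 3.14, 3.14, 3.14, 3.14, 3.14].

## Interface

Orientations are given as a unit quaternion [w, x, y, z].
In Python, from cell import env, kin, camera, calibration, job gives the robot as it stands. The module is installed in compiled form; this text tells all that it offers. Calls block until the motion is done:
- env.reach(position, orientation): joint-space move of the TCP to a pose.
- env.movel(position, velocity=0.15, rot=None, stop_force=None): straight line of the TCP; rot=None keeps the orientation; velocity is the mean speed in m/s. With stop_force (N) it stops when the force on the tool has changed by that much, and returns True; else False.
- env.goto_joints(angles): joint-space move.
- env.grip(opening, f_grip=None): finger opening in m; f_grip is the grip in N (None keeps the last); returns when the fingers have stopped.
- env.dwell(seconds).
- kin.inverse_kinematics(position, orientation): joint angles nearest the present ones, or None.
- env.get_state(): the state.
- camera(name): name is "scene" or "top" or "wrist"; returns (picture, depth): 400x640x3 uint8, blue, green, red; 400x640 float32, m along the optical axis (not along the pixel's ray), 0 where there is no reading.
- calibration(name): a dict with "fx", "fy", "cx", "cy" (pixels), "rvec" (rotation vector, rad) and "tvec" (3), from world to camera coordinates, as OpenCV has them. Camera axes: x right, y down, z forward; pixel columns grow to the right and rows downward; lengths in m; the calibration is good to about 2 mm. A picture is of the moment at which its call begins: read the wrist's pose just before it. calibration takes no time and is no camera call; for the wrist camera it gives the pose at the moment of the call.
A pose or a line that the arm cannot do raises env.PlanningError and nothing moves.
- job.job_done(): hands the job in; it is judged then, once.
The state is a dict: "time": time; "qpos": joint angles; "joint_velocities": joint speeds; "joint_torque": joint torques, N m; "tcp_pos": TCP position; "orientation": TCP orientation; "force": force on the tool from outside, world axes, zero at the start; "torque": the same for the moment, N m; "opening": finger opening in m; "gripper_force": force on a finger pad.
Only numpy, scipy, OpenCV 4.12 (cv2) and the standard library are available. Lean on these libraries where they do the work, as an engineer would, in place of code of your own. Each camera call takes 0.05 s, during which the arm holds its last target. There are 200 camera calls.

## Working session

There is one attempt and no reset: what is moved stays moved. The work goes in short steps, each a Python script; the robot and the scene stay as the last script left them, time stands still between calls to the robot, and variables do not carry over. Pictures are saved under pics/ and viewed, at most 10 in all, crops included, and the job is handed in when it is done.

```bash
mkdir -p pics; cat > h.py <<'E'
import numpy as np, cv2
from cell import env, kin, camera, calibration, job
def cal(n):
    c=calibration(n); K=np.array([[c['fx'],0,c['cx']],[0,c['fy'],c['cy']],[0,0,1]])
    return K,cv2.Rodrigues(np.array(c['rvec'],float))[0],np.array(c['tvec'],float).ravel()
def onplane(n,uv,z,c=None):
    K,R,t=c or cal(n); o=-R.T@t; d=R.T@np.linalg.inv(K)@np.array([uv[0],uv[1],1.]); return o+d*(z-o[2])/d[2]
def cloud(n,dep,c=None):
    K,R,t=c or cal(n); v,u=np.mgrid[:dep.shape[0],:dep.shape[1]]
    p=np.stack([(u-K[0,2])/K[0,0]*dep,(v-K[1,2])/K[1,1]*dep,dep],-1); return (p-t)@R
def down(yaw):  # tool z down, tool y (closing) at direction angle yaw+90 in world
    return [0,np.cos(yaw/2),np.sin(yaw/2),0]  # Rz(yaw)*Rx(pi)
E
python3 - <<'E'
from h import *
for n in("top","scene"):
    im,d=camera(n); cv2.imwrite(f"pics/{n}.png",im); np.savez(f"{n}.npz",im=im,d=d)
    K,R,t=cal(n); print(n,K[0,0],-R.T@t)
print(env.get_state()['orientation'])
E
```

```text
top 477.9832866559666 [0.37483426 0.10911146 0.99495526]
scene 477.3386963246915 [ 0.96962398 -0.41685111  0.91748224]
[-7.95934969e-04  9.75583467e-01  2.19627442e-01 -2.29310046e-04]
```

View pics/top.png

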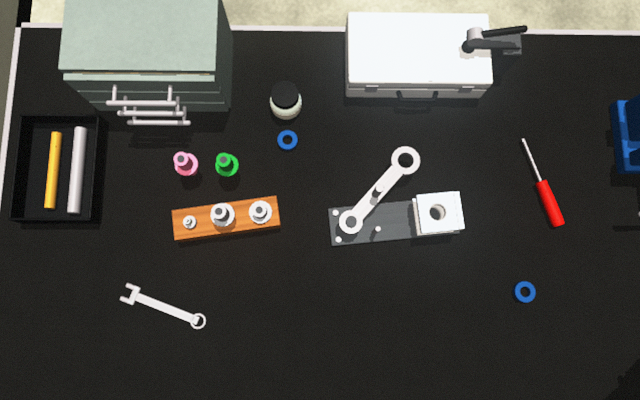

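View pics/scene.png

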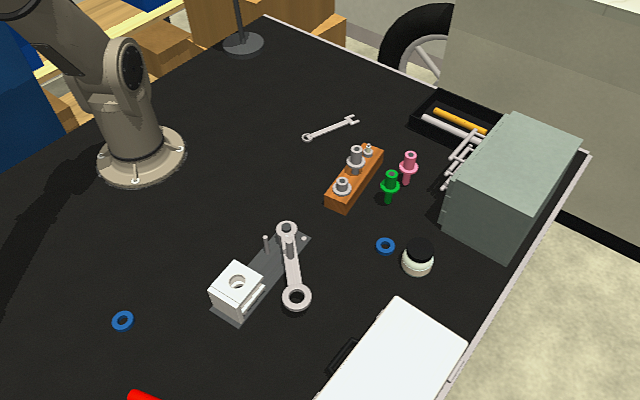

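The top view shows three things in the rack: (189,222) small spark plug, (222,214) and (260,211). In the scene view the middle one (356,157) stands tallest, so it should be the long bolt and (260,211) the short one. The green and pink bolts at (227,164) and (185,163) stand off the rack and are decoys. The bore is at (438,212), the pivot at (350,222), the post near (377,190) and the stop pin at (378,229). Next I'll measure these and confirm the bolt in a crop.

```bash
python3 - <<'E'
from h import *
f=np.load("top.npz"); im,d=f['im'],f['d']; P=cloud("top",d)
for nm,(u0,u1,v0,v1),(z0,z1) in [("bolt",(205,245,195,235),(.112,.135)),("stub",(245,280,190,230),(.066,.09)),("plug",(178,200,210,235),(.06,.13)),("upper ear",(405,475,185,240),(.070,.088)),("post",(360,395,170,210),(.108,.13)),("eye",(388,425,142,178),(.05,.07)),("pivot",(335,368,205,240),(.05,.075))]:
    p=P[v0:v1,u0:u1].reshape(-1,3); p=p[(p[:,2]>z0)&(p[:,2]<z1)]
    if len(p):
        (c,s,a)=cv2.minAreaRect(p[:,:2].astype(np.float32)); print(nm,len(p),"rect",np.round(c,4),np.round(s,4),round(a,1),"med",np.round(np.median(p,0),4))
    else: print(nm,"none")
for uv,z in[((438,212),.078),((350,222),.06),((405,160),.06),((222,211),.123)]: print(uv,onplane("top",uv,z).round(4))
a=cv2.resize(im[180:250,160:290],None,fx=6,fy=6,interpolation=cv2.INTER_CUBIC)[:,:780]
s=np.load("scene.npz")['im']; b=cv2.resize(s[130:225,310:440],None,fx=6,fy=6,interpolation=cv2.INTER_CUBIC)
cv2.imwrite("pics/crop.png",cv2.resize(b,None,fx=1,fy=1)[:570])
g=cv2.resize(im[140:250,320:480],None,fx=5,fy=5,interpolation=cv2.INTER_CUBIC); cv2.imwrite("pics/crop2.png",g)
E
```

```text
bolt 201 rect [0.515 0.275] [0.0276 0.0263] 3.4 med [0.5138 0.2744 0.1223]
stub 167 rect [0.525  0.2058] [0.0256 0.0273] 89.8 med [0.5248 0.2053 0.0768]
plug 40 rect [0.5043 0.344 ] [0.0093 0.011 ] 83.2 med [0.5036 0.3429 0.0735]
upper ear 1519 rect [ 0.5221 -0.1479] [0.0762 0.0873] 5.6 med [ 0.5217 -0.1501  0.0779]
post 63 rect [ 0.5602 -0.0222] [0.014  0.0157] 86.8 med [ 0.5601 -0.0221  0.1195]
eye 604 rect [ 0.628  -0.0827] [0.0631 0.067 ] 3.2 med [ 0.6236 -0.0795  0.0596]
pivot 606 rect [0.5145 0.0221] [0.0468 0.0698] 62.7 med [0.5101 0.0216 0.0604]
(438, 212) [ 0.5217 -0.1444  0.078 ]
(350, 222) [0.5042 0.0269 0.06  ]
(405, 160) [ 0.6314 -0.0867  0.06  ]
(222, 211) [0.5155 0.2678 0.123 ]
```

View pics/crop.png

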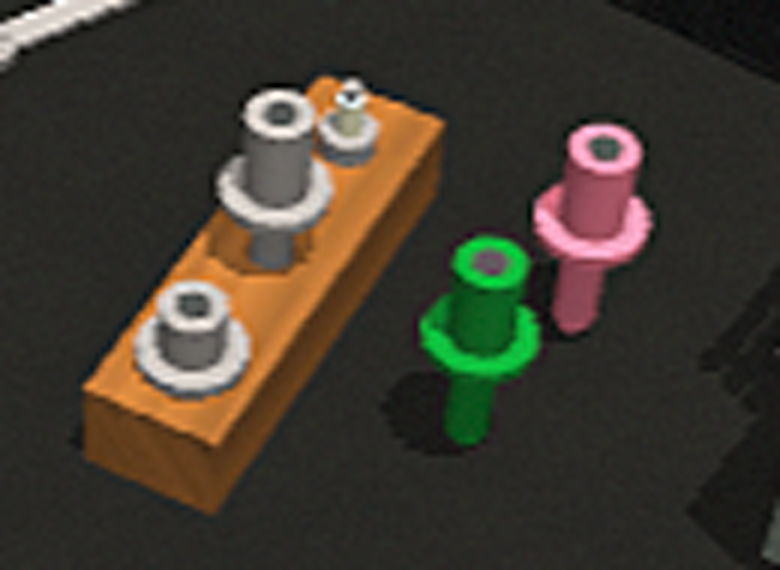

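View pics/crop2.png

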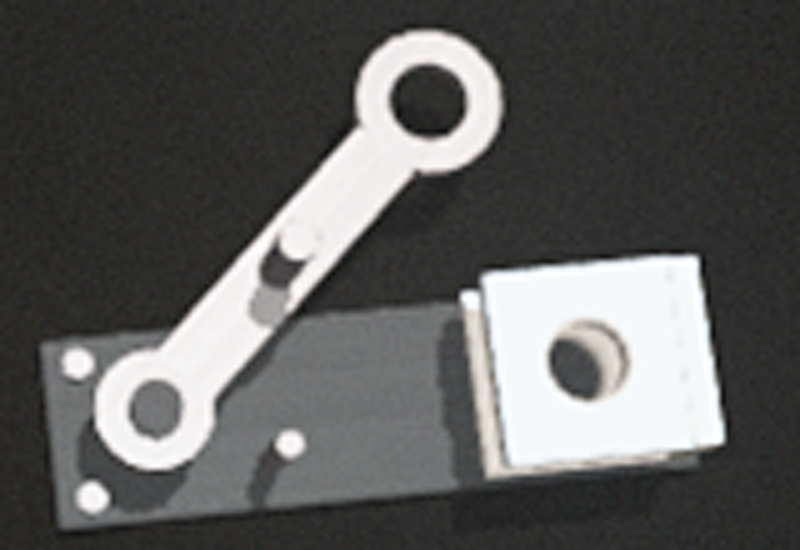

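The crop confirms it. The middle bolt is tall with a long shank, and its measured top is 0.122 m against 0.123 expected. The stub top is 0.077, which matches too. The pivot–bore distance is 0.171 m and the link stands at about 0.74 rad. Next I pinch the post and swing it.

```bash
cat >> h.py <<'E'
bore=np.array([.5216,-.1446]); piv=np.array([.505,.0255]); bolt=np.array([.515,.275])
a0=np.arctan2(*(bore-piv)[::-1])
E
cat > swing.py <<'E'
from h import *
post=np.array([.5602,-.0222]); a1=np.arctan2(*(post-piv)[::-1]); r=np.linalg.norm(post-piv); print(a0,a1,a1-a0,r)
best=None
for k in(0,np.pi):
    qs=[kin.inverse_kinematics([*(piv+r*np.array([np.cos(a),np.sin(a)])),z],down(a+k)) for a,z in((a1,.2),(a1,.154),(a0,.154))]
    qs+=[kin.inverse_kinematics([*p,z],down(k-np.pi/2)) for p,z in((bolt,.162),(bolt,.30),(bore,.165))]
    print(k,[None if q is None else round(float(q[6]),2) for q in qs])
    if best is None and all(q is not None for q in qs): best=k
print(best,env.get_state()['time'])
k=best
env.reach([*post,.23],down(a1+k)); env.grip(.06,20)
env.movel([*post,.154],.15); env.grip(0.0,20)
s=env.get_state(); print(s['opening'],s['force'])
for i in range(1,9):
    a=a1+(a0-.03-a1)*i/8
    p=piv+r*np.array([np.cos(a),np.sin(a)])
    h=env.movel([*p,.154],.08,rot=down(a+k),stop_force=25)
    s=env.get_state(); print(i,h,s['force'].round(1) if hasattr(s['force'],'round') else s['force'])
    if h and i>=7: break
p=np.array(s['tcp_pos']); print("angle",np.arctan2(*(p[:2]-piv)[::-1])-a0)
env.grip(.06); env.movel([*p[:2],.30],.25)
im,d=camera("top"); print(env.get_state()['time'])
np.savez("top2.npz",im=im,d=d)
im2,d2=camera("scene")
cv2.imwrite("pics/sw.png",np.hstack([cv2.resize(im[140:260,310:490],None,fx=2.2,fy=2.2),cv2.resize(im2[200:320,190:370],None,fx=2.2,fy=2.2)]))
E
python3 swing.py
```

```text
-1.4735147214699775 -0.7126405235359238 0.7608741979340538 0.07295430076424558
0 [-2.4, -2.38, -2.09, 1.83, 2.04, -2.84]
3.141592653589793 [0.46, 0.4, -0.22, -1.2, -1.02, -0.09]
0 0.1
0.015295005147560372 [-0.64240607 -0.01935156  5.87278531]
1 False [-1.5  2.   6.5]
2 False [-0.6  1.5  7.2]
3 False [-0.7  1.   8.3]
4 False [-1.   2.5  7.9]
5 False [-1.5  2.8  7.1]
6 False [-0.1  4.4  7.9]
7 False [-1.3  3.4  8.4]
8 True [2.9 0.1 2. ]
angle 0.017819003712506998
7.1583
```

View pics/sw.png

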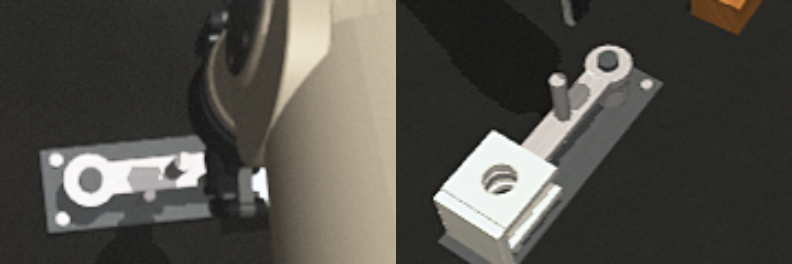

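The link lies along the plate, next to the stop pin. In the scene view the eye ring shows concentric through the upper hole at about (500,180) in the crop. Next I grasp the bolt, then recheck from the top and check how it sits in the grip.

```bash
cat > pick.py <<'E'
from h import *
q=down(np.pi/2)
env.grip(.075,60)
env.reach([*bolt,.25],q); env.movel([*bolt,.163],.12); env.grip(0,60)
s=env.get_state(); print(s['opening'],s['force'],s['tcp_pos'],s['time'])
env.movel([*bolt,.31],.12)
s=env.get_state(); print(s['opening'],s['force'],s['time'])
im,d=camera("top"); im2,d2=camera("scene"); np.savez("pk.npz",im=im,d=d,im2=im2,d2=d2)
P=cloud("top",d)
for nm,(u0,u1,v0,v1),(z0,z1) in [("ear",(405,475,185,240),(.074,.088)),("post",(360,400,195,230),(.108,.13))]:
    p=P[v0:v1,u0:u1].reshape(-1,3); p=p[(p[:,2]>z0)&(p[:,2]<z1)]
    print(nm,len(p),np.round(p.mean(0),4) if len(p) else 0)
    if nm=='post' and len(p): print("angle",np.arctan2(*(p.mean(0)[:2]-piv)[::-1])-a0)
a=cv2.resize(im[180:245,325:475],None,fx=4,fy=4,interpolation=cv2.INTER_CUBIC)
b=cv2.resize(im2[40:240,200:500],None,fx=2,fy=2)[:330]
cv2.imwrite("pics/pk.png",np.vstack([a,b])[:600])
E
python3 pick.py
```

```text
0.026794583912346973 [0.72636039 0.02503432 4.37182766] [0.51552078 0.27519495 0.16372013] 10.8667
0.026549319177960086 [-0.11778703  0.87779134 -1.71308991] 12.2417
ear 1471 [ 0.5219 -0.1479  0.0779]
post 66 [ 0.5115 -0.0466  0.1184]
angle -0.006885726892999378
```

View pics/pk.png

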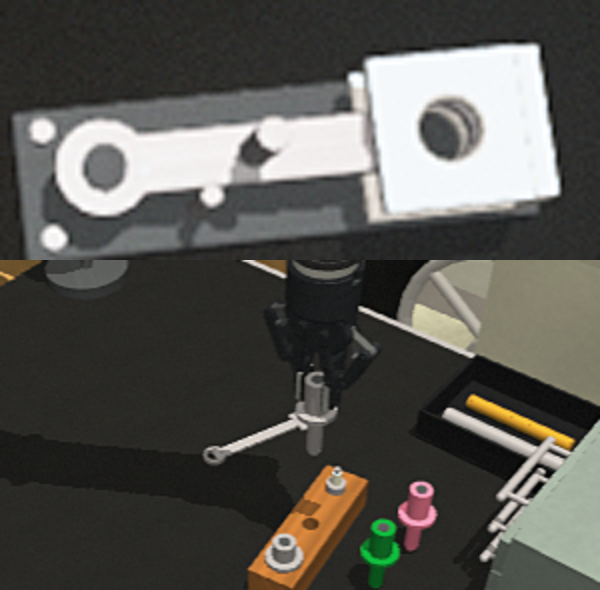

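The bolt is held upright, the link stands at its stop (angle ≈ 0) and the stub is still in the rack. I carry the bolt over and check the shank axis above the bore.

```bash
cat > carry.py <<'E'
from h import *
env.movel([*bore,.31],.22); env.movel([*bore,.25],.12)
tc=env.get_state()['tcp_pos']; print(tc)
im2,d2=camera("scene"); P=cloud("scene",d2).reshape(-1,3)
m=(np.linalg.norm(P[:,:2]-bore,axis=1)<.03)
o=-cal("scene")[1].T@cal("scene")[2]; v=(o[:2]-bore)/np.linalg.norm(o[:2]-bore); n=np.array([-v[1],v[0]])
for z in np.arange(.11,.16,.01):
    p=P[m&(abs(P[:,2]-z)<.005)]
    if len(p): e=(p[:,:2]-bore); print(round(z,3),len(p),"lateral mid/width",(((e@n).max()+(e@n).min())/2).round(4),np.ptp(e@n).round(4),"front-9mm",(np.percentile(e@v,95)-.009).round(4))
print("v,n",v,n); cv2.imwrite("pics/ca.png",cv2.resize(im2[150:330,150:330],None,fx=3,fy=3))
E
python3 carry.py
```

```text
[ 0.52200676 -0.14452781  0.25043403]
0.11 11 lateral mid/width 0.0025 0.015 front-9mm -0.0009
0.12 25 lateral mid/width 0.0018 0.0176 front-9mm 0.0005
0.13 29 lateral mid/width 0.0015 0.0174 front-9mm 0.0009
0.14 18 lateral mid/width 0.0017 0.0142 front-9mm 0.0004
v,n [ 0.85458729 -0.51930778] [0.51930778 0.85458729]
```

View pics/ca.png

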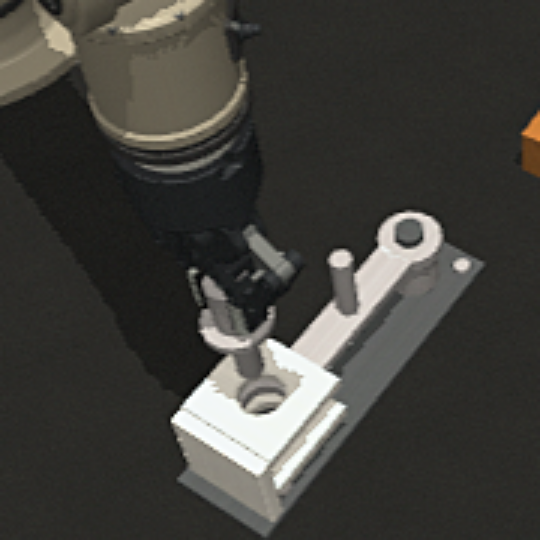

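The shank is vertical and within 2 mm of the bore axis, where the clearance is 7 mm. I insert it now.

```bash
cat > ins.py <<'E'
from h import *
b=bore-np.array([.0008,.0012])
env.movel([*b,.24],.08)
print(env.movel([*b,.158],.05,stop_force=12))
s=env.get_state(); print(s['tcp_pos'],s['force'],s['time'])
E
python3 ins.py
```

```text
True
[ 0.52082979 -0.14581678  0.16483024] [-1.62768742  0.05943482  6.31841499] 16.7333
```

Contact came at TCP z 0.1648, against an expected seated value of 0.1647. I release, retreat and verify.

```bash
python3 - <<'E'
from h import *
p=env.get_state()['tcp_pos']
env.grip(.07); env.movel([p[0],p[1],.30],.15); env.movel([.5,.12,.35],.25)
im,d=camera("top"); P=cloud("top",d)
for nm,c,(z0,z1) in [("bolt head",bore,(.112,.135)),("flange",bore,(.082,.09)),("post",piv+[.007,-.075],(.11,.13))]:
    q=P.reshape(-1,3); q=q[(np.linalg.norm(q[:,:2]-c,axis=1)<.035)&(q[:,2]>z0)&(q[:,2]<z1)]
    print(nm,len(q),np.median(q,0).round(4) if len(q) else 0)
im2,_=camera("scene"); print(env.get_state()['time'])
cv2.imwrite("pics/end.png",cv2.resize(im2[120:330,150:420],None,fx=2.5,fy=2.5))
E
```

```text
bolt head 196 [ 0.5181 -0.1441  0.1241]
flange 192 [ 0.511  -0.1363  0.0841]
post 0 0
19.6167
```

View pics/end.png

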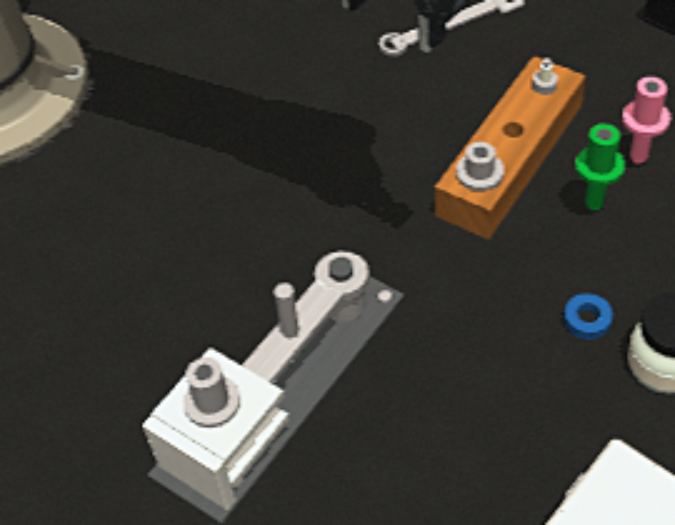

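The bolt is seated: its head top is at 0.124 m, as expected, and within 4 mm of the bore axis. It is upright and released, the link is in line and the stub is still in the rack.

```bash
python3 -c "
from cell import job
print(job.job_done())"
```

```text
the job is handed in; nothing more can be done
None
```

The job is handed in after about 20 s of robot time: the link is at its stop, the long bolt is through all three holes with its flange down on the upper ear and released, and the short bolt is still in the rack; the verdict itself was not shown.

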